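Set out the condiment turntable on the serving line

TASK

Finish setting out the condiment turntable: stand the dome-topped steel shaker and the lidded steel pot upright in the middle of its two empty black pads, one on each, either way round. The turntable turns freely, so set them down gently and leave it facing as it is.

Things in the scene. Friction and masses are not known exactly. Their poses are not given: they have to be found in the camera images.
- shaker_mid (a point): Centre of the shaker, 42 mm above its underside: a loose closed steel cylinder with a domed top pierced by small dark holes, 50 mm across, 84 mm tall, straight-sided for the lower 60 mm, 0.15 to 0.31 kg. Starts upright on the table beside the turntable; z axis up through the dome. An open steel cup and an open steel jug with a side handle stand nearby and are not wanted.
- pot_mid (a point): Centre of the pot, 37 mm above its underside: a loose squat steel pot with a fixed lid and a small knob on top, 60 mm across, straight-sided for the lower 52 mm, 74 mm tall with the knob (18 mm across), 0.17 to 0.35 kg. Starts upright on the table beside the turntable; z axis up through the knob.
- pad_a (a point): Centre of one empty pad, on the turntable's face, 36 mm above the table. The turntable is a white disc 270 mm across, turning very easily about its upright centre axis, with a knob (24 mm across, top 70 mm above the table) in the middle and three flush round black pads 76 mm across, 90 mm from the axis, 120 degrees apart. x axis: from the turntable's axis out through this pad; z up.
- pad_b (a point): Centre of the other empty pad, 120 degrees counterclockwise (from above) from pad_a, also 36 mm above the table; axes parallel to pad_a's. The third pad, another 120 degrees on, is taken by an amber glass bottle fixed to the disc (62 mm across with its wire ring, top 148 mm above the table).
Not all that is in view belongs to the job. Leave any green or pink look-alike of the part that bears pot_mid alone. Leave any orange look-alike of the part that bears shaker_mid alone.

How it is judged:
At the end, for the whole second after the job is handed in: The shaker and the pot stand upright (within 10 degrees) on the turntable, one on each empty pad, each within 20 mm of its pad's centre, and both pads are within 24 mm (15 degrees of turn) of where they were at the start (((horizontal distance between shaker_mid and pad_a below 0.02 m and horizontal distance between pot_mid and pad_b below 0.02 m) or (horizontal distance between shaker_mid and pad_b below 0.02 m and horizontal distance between pot_mid and pad_a below 0.02 m)) and height (world z) of shaker_mid between 0.07 and 0.086 m and height (world z) of pot_mid between 0.065 and 0.081 m and angle between each of shaker_mid, pot_mid's own z axis and vertical below 0.17 rad and distance of each of pad_a, pad_b from where it was at the start of the episode below 0.024 m); the robot touches nothing.
It fails at once if the turntable is turned by more than 24 mm at the pads (15 degrees) (distance of pad_a from where it was at the start of the episode above 0.024 m).
It fails at once if the shaker is let go in the air over the turntable and falls more than about 13 mm (contact force between shaker and the fingers below 0.05 N and linear speed of shaker above 0.5 m/s and height (world z) of shaker_mid below 0.2 m and (horizontal distance between shaker_mid and pad_a below 0.06 m or horizontal distance between shaker_mid and pad_b below 0.06 m)).
It fails at once if the pot is let go in the air over the turntable and falls more than about 13 mm (contact force between pot and the fingers below 0.05 N and linear speed of pot above 0.5 m/s and height (world z) of pot_mid below 0.2 m and (horizontal distance between pot_mid and pad_a below 0.06 m or horizontal distance between pot_mid and pad_b below 0.06 m)).
It also fails if it takes over 64 s, if anything falls off the work surface, if the arm or the gripper's body presses on something with over 40 N, if the wrist force passes 120 N, or if a joint passes its speed limit or range.

ROBOT

A 7-joint arm with a two-finger parallel gripper is mounted at the origin on the work surface. World frame = base frame: x ahead of the robot, y to its left, z up, the work surface at z = 0. Lengths are in m, angles in rad, forces in N, time in s.
With the tool pointing down it reaches from about 0.4 to 0.85 m from the base axis. Payload 10.4 kg.
Tool frame: the origin (TCP) lies on the front face of the gripper's body, between the roots of the fingers; the fingertips stand 73 mm ahead of it and the grasp point (between the pads) lies 54 mm ahead of it; z points along the fingers, y is the line along which they close (so a half turn about z gives the same grasp; the last joint's range is limited). The gripper opens to 85 mm and grips with 20 to 120 N. Pads are 22 mm wide; open, the fingers measure 114 mm over their backs; the gripper's body (76 mm by 85 mm) begins 54 mm behind the grasp point. The pads swing forward as they close: fully open they stand 13 mm farther back than shut.
Start: joints at [1.285, 0.332, -0.065, 1.46, 0.022, 1.35, -0.088], TCP at [0.162, -0.604, 0.304] pointing down, gripper open.
Joint ranges: [-2.6, 2.6], [-0.5, 2.12], [-1.47, 1.34], [0.16, 2.42], [-1.27, 4.41], [0.06, 2.06], [-2.6, 2.6]. Speed limits (rad/s): [2.22, 2.22, 2.79, 2.79, 3.14, 3.14, 3.14].

INTERFACE

Orientations are given as a unit quaternion [x, y, z, w].
In Python, from workcell import manip gives the robot as it stands.
- The arm moves only by the shell command python3 -m jog 'ROWS' [FORCE]. ROWS is JSON, a list of rows, each an object with "grip": the gripper command: -1 is fully open, 1 is shut, values between are in proportion; "slide": the shift along the tool's x, y, z in cm, a list of three; "yaw": the turn about the tool's z in rad. A call has 1 to 8 rows; each row shifts and turns the commanded pose from where the row before left it, along the tool's axes as they then stand; what a row does not reach is not made up. A row lasts 1/10 s, in which the tool goes at most 50 mm and 8.59 degrees, less where a joint would pass 70% of its speed; a pose out of reach is approached as far as the arm can. A call with a gripper value outside its range is refused whole. The fingers move at their own pace and stop on an object; FORCE is the grip in N (left out, the last holds). Time passes only in rows, so rows that do not move let the fingers close. It gives the time, the measured TCP pose, the force, the opening and the grip force at its end, in the units of the state.
- manip.get_obs(): the state, without advancing time (a new reading comes with each control period).
- manip.camera(name): name is "scene" or "top" or "wrist"; returns the picture (420x560x3 uint8, blue, green, red); there is no depth.
- manip.calibration(name): a dict with "vfov" (degrees; the focal length in pixels is half the picture's height over the tangent of half this angle, whatever the lens; pixels are square), "cx", "cy" (the principal point, pixels), "camera_from_world" (4x4, takes a point from world to camera coordinates). Camera axes: x right, y down, z forward; pixel columns grow to the right and rows downward; lengths in m; the calibration is good to about 2 mm. A picture is of the moment at which its call begins: read the wrist's pose just before it. calibration takes no time and is no camera call; for the wrist camera it gives the pose at the moment of the call.
- manip.hand_in(): hands the job in; it is judged then, once.
Trained networks look in the newest picture that a camera, given by its name, has taken for a name from the list of things; names that differ only in an ending like _2 or _b are one class to them, and where a whole thing is asked for, a point or a joint stands for the part that bears it (a point fixed in the world has none). Each returns a list of dicts, best first, with "conf" (0 to 1); they miss things now and then, are a little off and sometimes report something else, mostly with a low value. They report only what shows in the picture. A call takes as long as a camera call. They do not tell look-alikes from the thing itself.
- manip.masks_of(thing, camera): "region" (420x560 bool, what is visible of it) and "centre" ([column, row] in pixels, amid what is visible of it).
The state is a dict: "clock": time; "joint_pos": joint angles; "joint_velocities": joint speeds; "tau": joint torques, N m; "position": TCP position; "ee_rot": TCP orientation; "ft_force": force on the tool from outside, world axes, zero at the start; "torque": the same for the moment, N m; "grip_width": opening from 0.0 (shut) to 1.0 (fully open); "grasp_force": force on a finger pad.
Only numpy, scipy, OpenCV 4.12 (cv2) and the standard library are available. Lean on these libraries where they do the work, as an engineer would, in place of code of your own. Each camera call takes 0.05 s, during which the arm holds its last target. There are 200 camera calls.

## Working session

There is one attempt and no reset: what is moved stays moved. The work goes in short steps, Python scripts to look and compute and a shell command to move; the robot and the scene stay as the last step left them, time stands still between calls to the robot, and variables do not carry over. Pictures are saved under pics/ and viewed, at most 10 in all, crops included, and the job is handed in when it is done.

```bash
mkdir -p pics; ls; cat > h.py <<'E'
import numpy as np, cv2
from workcell import manip
def ray(name,uv,z,cal=None):
    c=cal or manip.calibration(name); f=210/np.tan(np.radians(c["vfov"])/2)
    T=np.linalg.inv(np.array(c["camera_from_world"]))
    d=T[:3,:3]@np.array([(uv[0]-c["cx"])/f,(uv[1]-c["cy"])/f,1]); o=T[:3,3]
    return o+d*(z-o[2])/d[2]
def proj(name,p,cal=None):
    c=cal or manip.calibration(name); f=210/np.tan(np.radians(c["vfov"])/2)
    q=np.array(c["camera_from_world"])@np.r_[p,1]
    return np.array([c["cx"]+f*q[0]/q[2],c["cy"]+f*q[1]/q[2]])
E
python3 - <<'E'
from h import *
o=manip.get_obs(); print({k:np.round(v,3) for k,v in o.items()})
im=[manip.camera(n) for n in("scene","top")]
for n,i in zip(("scene","top"),im):
    cv2.imwrite(f"pics/{n}0.png",i)
    c=manip.calibration(n); print(n,c["vfov"],c["cx"],c["cy"],np.round(np.linalg.inv(c["camera_from_world"]),3).tolist())
    for t in("shaker_mid","pot_mid","pad_a"):
        for m in manip.masks_of(t,n): print(n,t,round(m["conf"],2),np.round(m["centre"]),m["region"].sum(),np.round(ray(n,m["centre"],.04),3))
E
```

```text
pics
{'clock': np.float64(0.0), 'joint_pos': array([ 1.285,  0.333, -0.065,  1.461,  0.022,  1.35 , -0.088]), 'joint_velocities': array([-0.001,  0.002,  0.001, -0.   , -0.001,  0.   , -0.002]), 'tau': array([ 2.0000e-03, -6.2544e+01,  5.0000e-02, -3.9160e+01,  1.6000e-02,
        1.0000e-02,  0.0000e+00]), 'position': array([ 0.162, -0.603,  0.303]), 'ee_rot': array([ 0.991,  0.131, -0.   , -0.001]), 'ft_force': array([-0.3  , -0.386, -0.171]), 'torque': array([0.038, 0.029, 0.039]), 'grasp_force': np.float64(0.0), 'grip_width': np.float64(0.997)}
scene 44.480178340881395 279.34823035178084 207.56112149280318 [[0.322, 0.753, -0.574, 1.238], [0.947, -0.266, 0.182, -0.222], [-0.016, -0.602, -0.798, 1.115], [0.0, 0.0, 0.0, 1.0]]
scene shaker_mid 0.9 [365. 140.] 441 [0.317 0.338 0.04 ]
scene shaker_mid 0.83 [379. 166.] 465 [0.419 0.333 0.04 ]
scene shaker_mid 0.61 [404. 221.] 634 [0.612 0.31  0.04 ]
scene pot_mid 0.95 [452. 231.] 638 [0.679 0.409 0.04 ]
scene pot_mid 0.75 [419. 190.] 577 [0.533 0.394 0.04 ]
scene pot_mid 0.62 [403. 222.] 633 [0.613 0.306 0.04 ]
scene pad_a 0.67 [300. 250.] 7746 [0.607 0.029 0.04 ]
top 48.37294802791441 278.5786663117838 201.29775209671752 [[0.054, -0.974, 0.22, 0.256], [-0.999, -0.054, 0.007, 0.007], [0.005, -0.22, -0.976, 1.207], [0.0, 0.0, 0.0, 1.0]]
top shaker_mid 0.85 [151. 236.] 418 [0.412 0.331 0.04 ]
top shaker_mid 0.78 [142. 273.] 430 [0.318 0.343 0.04 ]
top pot_mid 0.84 [124. 192.] 552 [0.522 0.414 0.04 ]
top pot_mid 0.8 [167. 167.] 540 [0.594 0.311 0.04 ]
top pot_mid 0.65 [132. 136.] 592 [0.674 0.411 0.04 ]
top pad_a 0.66 [267. 175.] 8150 [0.586 0.048 0.04 ]
```

View pics/scene0.png

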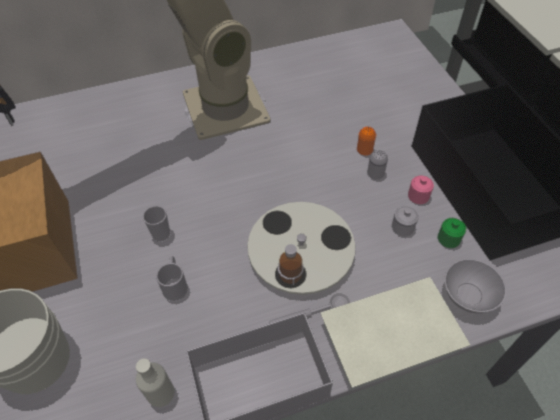

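View pics/top0.png

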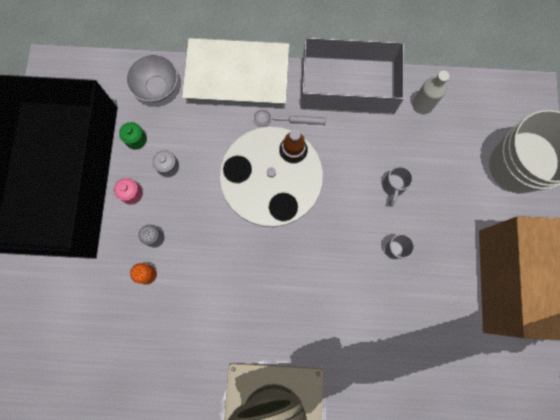

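```bash
python3 - <<'E'
import cv2
i=cv2.imread("pics/scene0.png")[110:270,330:490]
cv2.imwrite("pics/crop0.png",cv2.resize(i,(600,600),interpolation=cv2.INTER_CUBIC))
E
```

```text
(no output)
```

View pics/crop0.png

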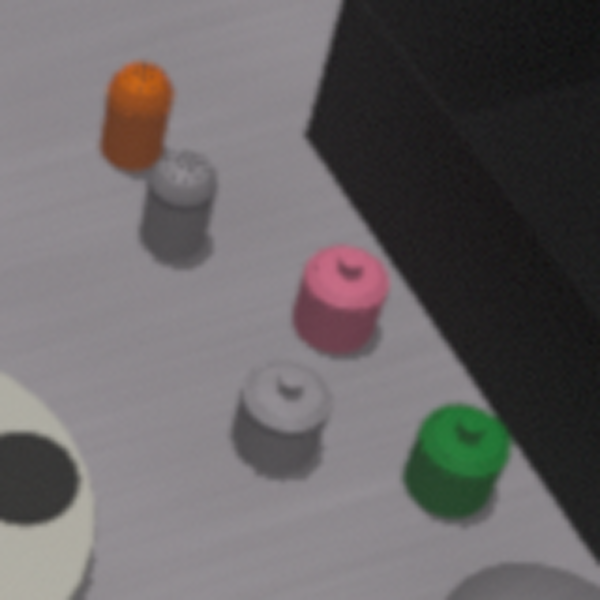

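The scene picture shows the steel shaker at (378,165) and the steel pot at (404,221), with the pads at (277,222) and (336,237).

Possible mix-ups:
- **Shaker:** orange shaker (367,140), open steel cup (157,223) and steel jug (172,282).
- **Pot:** pink pot (421,189) and green pot (452,232).

The crop confirms the grey dome with dark holes at (378,165) and the grey lidded pot with a knob at (404,221).

```bash
cat > meas.py <<'E'
from h import *
def tri(a,b): # least squares from scene px a, top px b
    A=[];B=[]
    for n,uv in(("scene",a),("top",b)):
        p0=ray(n,uv,0);p1=ray(n,uv,.3);d=(p1-p0)/np.linalg.norm(p1-p0);M=np.eye(3)-np.outer(d,d);A.append(M);B.append(M@p0)
    return np.linalg.lstsq(np.vstack(A),np.hstack(B),rcond=None)[0]
E
python3 - <<'E'
from meas import *
print("shaker",tri((379,166),(151,236)).round(3)," pot",tri((403,222),(167,167)).round(3))
print("orange",tri((365,140),(142,273)).round(3)," green",tri((452,231),(132,136)).round(3),"pink",tri((419,190),(124,192)).round(3))
for n,bb in(("top",(215,125,325,228)),("scene",(245,200,358,300))):
    i=cv2.imread(f"pics/{n}0.png").max(2); m=np.zeros_like(i); x0,y0,x1,y1=bb
    m[y0:y1,x0:x1]=(i[y0:y1,x0:x1]<45)
    k,l,s,c=cv2.connectedComponentsWithStats(m)
    for j in range(1,k):
        if s[j,4]>100: print(n,s[j],c[j].round(1),ray(n,c[j],.036).round(4))
    w=np.zeros_like(i); w[y0:y1,x0:x1]=i[y0:y1,x0:x1]>150
for p in((545,230),(485,230),(485,320),(520,335)): print("box",ray("top",p,.2).round(2))
E
```

```text
shaker [0.413 0.335 0.031]  pot [0.601 0.317 0.018]
orange [0.318 0.339 0.043]  green [0.676 0.414 0.033] pink [0.523 0.412 0.024]
top [224 157  27  25 529] [236.9 168.9] [0.6003 0.1289 0.036 ]
top [270 194  27  26 561] [283.  206.4] [0.507  0.0036 0.036 ]
box [ 0.45 -0.57  0.2 ]
box [ 0.44 -0.44  0.2 ]
box [ 0.25 -0.43  0.2 ]
box [ 0.23 -0.5   0.2 ]
```

```bash
python3 -m jog '[{"grip":-1,"slide":[0,0,-4],"yaw":0.131},{"grip":-1,"slide":[0,0,-4],"yaw":0.131},{"grip":-1,"slide":[0.5,-4,0],"yaw":0},{"grip":-1,"slide":[0.5,-4,0],"yaw":0},{"grip":-1,"slide":[1,-4,0],"yaw":0},{"grip":-1,"slide":[1,-4,0],"yaw":0},{"grip":-1,"slide":[1,-4,0],"yaw":0},{"grip":-1,"slide":[1,-4,0],"yaw":0}]' 40
```

```text
clock: 1.2
position: [0.2124, -0.3618, 0.384]
ee_rot: [1.0, 0.0, 0.0, 0.0]
ft_force: [2.2, -0.0, -0.3]
grip_width: 1.0
grasp_force: 0.0
```

```bash
python3 -m jog '[{"grip":-1,"slide":[3,-3.5,0],"yaw":0},{"grip":-1,"slide":[3,-3.5,0],"yaw":0},{"grip":-1,"slide":[3,-3.5,0],"yaw":0},{"grip":-1,"slide":[3,-3.5,0],"yaw":0},{"grip":-1,"slide":[3,-3.5,0],"yaw":0},{"grip":-1,"slide":[2,-4,0],"yaw":0},{"grip":-1,"slide":[2,-4,0],"yaw":0},{"grip":-1,"slide":[1,-4,0],"yaw":0}]'; python3 -m jog '[{"grip":-1,"slide":[0,-4.5,0],"yaw":0},{"grip":-1,"slide":[0,-4.5,0],"yaw":0},{"grip":-1,"slide":[0,-4.5,0],"yaw":0},{"grip":-1,"slide":[0,-4.5,0],"yaw":0},{"grip":-1,"slide":[0,-4.5,1.5],"yaw":0},{"grip":-1,"slide":[0,-4.5,2],"yaw":0},{"grip":-1,"slide":[0,-4.5,2],"yaw":0},{"grip":-1,"slide":[0,0,2],"yaw":0}]'; python3 - <<'E'
from h import *
print(manip.get_obs()["position"],manip.get_obs()["joint_pos"].round(2))
c=manip.calibration("wrist"); i=manip.camera("wrist"); cv2.imwrite("pics/w1.png",i)
T=np.linalg.inv(c["camera_from_world"]); print(c["vfov"],c["cx"],c["cy"],T.round(3).tolist())
for t in("shaker_mid","pot_mid"):
    for m in manip.masks_of(t,"wrist"): 
        print(t,round(m["conf"],2),np.round(m["centre"]),m["region"].sum(),ray("wrist",m["centre"],.06,c).round(3),i[m["region"]].mean(0).round())
E
```

```text
clock: 2.0
position: [0.4128, -0.0663, 0.384]
ee_rot: [1.0, 0.001, 0.0, -0.0]
ft_force: [1.1, 0.2, 0.4]
grip_width: 1.002
grasp_force: 0.0
clock: 2.8
position: [0.4101, 0.2521, 0.3083]
ee_rot: [1.0, 0.004, -0.001, -0.002]
ft_force: [0.5, -1.1, 0.5]
grip_width: 1.002
grasp_force: 0.0
[0.41012446 0.25210997 0.30832154] [ 0.52  0.14 -1.23  1.77  0.13  1.32 -2.3 ]
58.320860888487 269.35200134205076 214.1945136078436 [[0.007, -0.946, -0.323, 0.492], [-1.0, -0.008, 0.002, 0.253], [-0.004, 0.323, -0.946, 0.377], [0.0, 0.0, 0.0, 1.0]]
shaker_mid 0.72 [180. 271.] 3238 [0.327 0.336 0.06 ] [ 40.  80. 147.]
shaker_mid 0.67 [185. 178.] 3375 [0.417 0.326 0.06 ] [114. 108. 110.]
pot_mid 0.75 [88. 39.] 6173 [0.525 0.394 0.06 ] [116.  92. 167.]
```

View pics/w1.png

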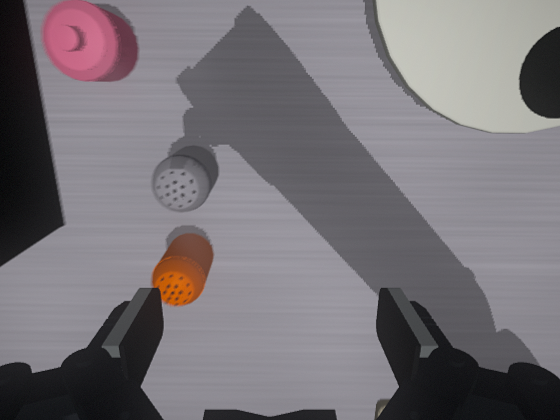

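The wrist picture shows the steel dome with its holes at (180,184), the orange look-alike at (182,275) and the pink pot at (88,40). The steel shaker is the one at (180,184).

Joint 7 is close to its limit, so I will yaw back by 45° before going over it.

```bash
python3 -m jog '[{"grip":-1,"slide":[0,0,0],"yaw":-0.131},{"grip":-1,"slide":[0,0,0],"yaw":-0.131},{"grip":-1,"slide":[0,0,0],"yaw":-0.131},{"grip":-1,"slide":[0,0,0],"yaw":-0.131},{"grip":-1,"slide":[0,0,0],"yaw":-0.131},{"grip":-1,"slide":[0,0,0],"yaw":-0.13}]'; cat > w.py <<'E'
import sys
from h import *
from scipy.spatial.transform import Rotation as R
from scipy.optimize import minimize
def fit(mask,c,r,h,x0):
    # cylinder silhouette fitted to mask
    a=np.linspace(0,2*np.pi,40)
    def sil(p):
        pts=[proj("wrist",[p[0]+r*np.cos(t),p[1]+r*np.sin(t),z],c) for t in a for z in(0,h)]
        m=np.zeros((420,560),np.uint8); cv2.fillConvexPoly(m,cv2.convexHull(np.int32(np.round(np.array(pts)*16))),1,shift=4); return m>0
    f=lambda p:1-(sil(p)&mask).sum()/(sil(p)|mask).sum()
    s=minimize(f,x0,method="Nelder-Mead",options=dict(initial_simplex=np.array([x0,x0+[.015,0],x0+[0,.015]]),xatol=3e-4))
    return s.x,s.fun
def go(thing,r,h):
    o=manip.get_obs(); p=np.array(o["position"]); Q=R.from_quat(o["ee_rot"]).as_matrix()
    c=manip.calibration("wrist"); i=manip.camera("wrist")
    cv2.imwrite("pics/w_last.png",i)
    print("tcp",p.round(4),"x axis",Q[:,0].round(3),"z",Q[:,2].round(3),"joints",np.round(o["joint_pos"],2))
    for m in manip.masks_of(thing,"wrist"):
        if m["conf"]<.3: continue
        x,e=fit(m["region"],c,r,h,ray("wrist",m["centre"],h/2,c)[:2])
        d=Q.T@(np.r_[x,p[2]]-p)*100
        print(round(m["conf"],2),np.round(m["centre"]),i[m["region"]].mean(0).round(),"at",x.round(4),"err",round(e,3),"slide cm",d.round(2))
if __name__=="__main__": go(sys.argv[1],float(sys.argv[2]),float(sys.argv[3]))
E
python3 w.py shaker_mid .025 .075
```

```text
clock: 3.55
position: [0.4126, 0.2456, 0.3103]
ee_rot: [0.923, 0.384, 0.001, 0.001]
ft_force: [-0.0, 0.3, -0.0]
grip_width: 1.002
grasp_force: 0.0
tcp [0.4126 0.2456 0.3103] x axis [0.705 0.709 0.001] z [ 0.003 -0.002 -1.   ] joints [ 0.62  0.17 -1.34  1.77  0.17  1.33 -1.54]
0.88 [194. 113.] [115. 109. 111.] at [0.4138 0.329 ] err 0.113 slide cm [ 6.01 -5.79 -0.01]
0.76 [123. 184.] [ 32.  76. 145.] at [0.3212 0.3386] err 0.149 slide cm [  0.16 -13.04  -0.04]
```

```bash
python3 -m jog '[{"grip":-1,"slide":[2,-1.9,0],"yaw":0},{"grip":-1,"slide":[2,-1.9,0],"yaw":0},{"grip":-1,"slide":[2,-1.9,0],"yaw":0},{"grip":-1,"slide":[0,0,3],"yaw":0},{"grip":-1,"slide":[0,0,3],"yaw":0},{"grip":-1,"slide":[0,0,3],"yaw":0},{"grip":-1,"slide":[0,0,0],"yaw":0}]'; python3 w.py shaker_mid .025 .075
```

```text
clock: 4.35
position: [0.4135, 0.3273, 0.2165]
ee_rot: [0.925, 0.381, -0.002, 0.001]
ft_force: [-0.5, -0.2, 0.5]
grip_width: 1.002
grasp_force: 0.0
tcp [0.4135 0.3273 0.2165] x axis [ 0.71   0.704 -0.005] z [-0.003 -0.004 -1.   ] joints [ 0.23  0.44 -1.19  1.78  0.43  1.22 -1.87]
0.9 [174. 280.] [ 32.  71. 135.] at [0.3213 0.3417] err 0.37 slide cm [-5.54 -7.51  0.02]
0.67 [262. 214.] [97. 92. 93.] at [0.4138 0.3345] err 0.142 slide cm [ 0.52 -0.49 -0.  ]
```

View pics/w_last.png

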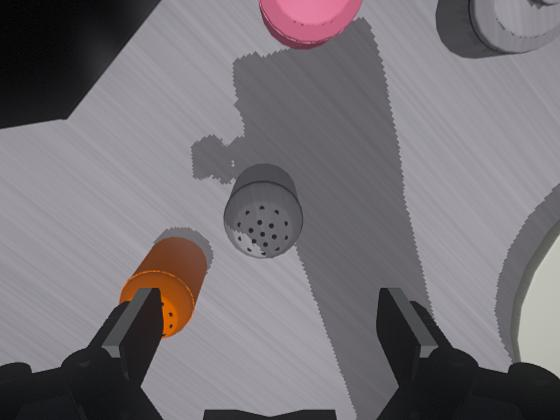

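The steel dome sits at (263,215), between the fingers. The orange one is at (165,285), outside the left finger's path, about 3 cm clear.

```bash
python3 -m jog '[{"grip":-1,"slide":[0.4,-0.4,2],"yaw":0},{"grip":-1,"slide":[0,0,3],"yaw":0},{"grip":-1,"slide":[0,0,3],"yaw":0},{"grip":-1,"slide":[0,0,3],"yaw":0},{"grip":-1,"slide":[0,0,1],"yaw":0},{"grip":-1,"slide":[0,0,0],"yaw":0}]'; python3 -m jog '[{"grip":1,"slide":[0,0,0],"yaw":0},{"grip":1,"slide":[0,0,0],"yaw":0},{"grip":1,"slide":[0,0,0],"yaw":0},{"grip":1,"slide":[0,0,0],"yaw":0},{"grip":1,"slide":[0,0,0],"yaw":0},{"grip":1,"slide":[0,0,0],"yaw":0}]' 40
```

```text
clock: 5.05
position: [0.4144, 0.335, 0.0996]
ee_rot: [0.924, 0.382, 0.0, 0.0]
ft_force: [0.7, 0.7, 0.6]
grip_width: 0.999
grasp_force: 0.0
clock: 5.65
position: [0.4146, 0.3355, 0.1006]
ee_rot: [0.924, 0.383, 0.001, 0.0]
ft_force: [-0.5, -3.2, 10.5]
grip_width: 0.577
grasp_force: 40.1
```

```bash
python3 -m jog '[{"grip":1,"slide":[0,0,-1],"yaw":0},{"grip":1,"slide":[0,0,-3],"yaw":0},{"grip":1,"slide":[0,0,-3.5],"yaw":0},{"grip":1,"slide":[0,0,-3.5],"yaw":0},{"grip":1,"slide":[0,0,-3],"yaw":0},{"grip":1,"slide":[0,0,-1],"yaw":0}]'; python3 -m jog '[{"grip":1,"slide":[-1,2,0],"yaw":0},{"grip":1,"slide":[-2.2,3.8,0],"yaw":0},{"grip":1,"slide":[-2.2,3.8,0],"yaw":0},{"grip":1,"slide":[-2.2,3.8,0],"yaw":0},{"grip":1,"slide":[-2.2,3.8,0],"yaw":0},{"grip":1,"slide":[-2.2,3.8,0],"yaw":0},{"grip":1,"slide":[-2.2,3.8,0],"yaw":0},{"grip":1,"slide":[-1.5,2.7,0],"yaw":0}]'; python3 - <<'E'
from h import *
o=manip.get_obs();print(o["joint_pos"].round(2))
E
```

```text
clock: 6.25
position: [0.4141, 0.336, 0.2523]
ee_rot: [0.924, 0.383, 0.002, -0.0]
ft_force: [0.1, 0.5, -2.7]
grip_width: 0.579
grasp_force: 42.4
clock: 7.05
position: [0.4973, 0.026, 0.2483]
ee_rot: [0.924, 0.381, -0.001, 0.0]
ft_force: [0.4, 0.1, -1.7]
grip_width: 0.572
grasp_force: 42.4
[ 0.95  0.3  -1.24  1.82  0.31  1.24 -1.17]
```

```bash
python3 -m jog '[{"grip":1,"slide":[-0.5,1.2,0],"yaw":0},{"grip":1,"slide":[0,0,0],"yaw":0},{"grip":1,"slide":[0,0,0],"yaw":0}]'; python3 - <<'E'
from h import *
i=manip.camera("wrist");cv2.imwrite("pics/w3.png",i)
print(proj("wrist",[.507,.0036,.036]))
E
```

```text
clock: 7.35
position: [0.5019, 0.0189, 0.2487]
ee_rot: [0.924, 0.383, -0.0, -0.0]
ft_force: [0.4, 1.1, -1.9]
grip_width: 0.571
grasp_force: 42.4
[289.4859239  207.21722734]
```

View pics/w3.png

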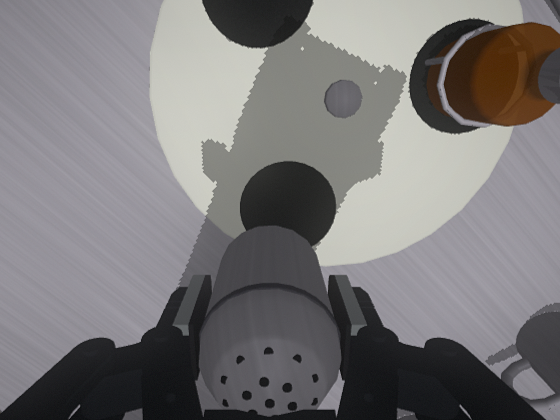

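The pad shows centred at about (288,208), which matches its predicted projection of (289,207). The bottle at (500,75) is well clear.

```bash
python3 -m jog '[{"grip":1,"slide":[-0.7,1.4,0],"yaw":0},{"grip":1,"slide":[0,0,2.5],"yaw":0},{"grip":1,"slide":[0,0,2.5],"yaw":0},{"grip":1,"slide":[0,0,2.5],"yaw":0},{"grip":1,"slide":[0,0,1.5],"yaw":0},{"grip":1,"slide":[0,0,1],"yaw":0},{"grip":1,"slide":[0,0,0],"yaw":0},{"grip":1,"slide":[0,0,0],"yaw":0}]'
```

```text
clock: 8.2
position: [0.5077, 0.003, 0.1497]
ee_rot: [0.924, 0.383, 0.0, 0.0]
ft_force: [0.5, 0.0, -2.1]
grip_width: 0.576
grasp_force: 42.3
```

Next I lower in small steps until it touches.

```bash
python3 -m jog '[{"grip":1,"slide":[0,0,0.5],"yaw":0},{"grip":1,"slide":[0,0,0.4],"yaw":0},{"grip":1,"slide":[0,0,0.2],"yaw":0},{"grip":1,"slide":[0,0,0],"yaw":0},{"grip":1,"slide":[0,0,0],"yaw":0}]'
```

```text
clock: 8.7
position: [0.5073, 0.0027, 0.138]
ee_rot: [0.924, 0.383, 0.0, 0.0]
ft_force: [0.5, 0.2, -2.6]
grip_width: 0.576
grasp_force: 42.4
```

```bash
python3 -m jog '[{"grip":1,"slide":[0,0,0.1],"yaw":0},{"grip":1,"slide":[0,0,0.05],"yaw":0},{"grip":1,"slide":[0,0,0],"yaw":0},{"grip":1,"slide":[0,0,0],"yaw":0}]'
```

```text
clock: 9.1
position: [0.5074, 0.0027, 0.1367]
ee_rot: [0.924, 0.383, 0.0, 0.0]
ft_force: [-2.0, -0.0, 4.0]
grip_width: 0.575
grasp_force: 42.8
```

```bash
python3 -m jog '[{"grip":-0.1,"slide":[0,0,0],"yaw":0},{"grip":-0.2,"slide":[0,0,0],"yaw":0},{"grip":-0.3,"slide":[0,0,0],"yaw":0},{"grip":-0.5,"slide":[0,0,0],"yaw":0},{"grip":-0.8,"slide":[0,0,0],"yaw":0},{"grip":-1,"slide":[0,0,0],"yaw":0},{"grip":-1,"slide":[0,0,0],"yaw":0},{"grip":-1,"slide":[0,0,0],"yaw":0}]'; python3 -m jog '[{"grip":-1,"slide":[0,0,-1],"yaw":0},{"grip":-1,"slide":[0,0,-3],"yaw":0},{"grip":-1,"slide":[0,0,-4],"yaw":0},{"grip":-1,"slide":[0,0,-4],"yaw":0},{"grip":-1,"slide":[0,0,-2],"yaw":0},{"grip":-1,"slide":[0,0,0],"yaw":0}]'; cat > chk.py <<'E'
from h import *
i=manip.camera("top");g=i.max(2)[125:228,215:325]
k,l,s,c=cv2.connectedComponentsWithStats((g<45).astype(np.uint8))
for j in range(1,k):
    if s[j,4]>80: print("pad",s[j].tolist(),ray("top",c[j]+[215,125],.036).round(4))
for t,h in(("shaker_mid",.078),("pot_mid",.07)):
    for m in manip.masks_of(t,"top"): print(t,round(m["conf"],2),np.round(m["centre"]),ray("top",m["centre"],h).round(3),i[m["region"]].mean(0).round())
cv2.imwrite("pics/top_last.png",i)
E
python3 chk.py; python3 w.py shaker_mid .025 .111
```

```text
clock: 9.9
position: [0.5073, 0.0027, 0.1364]
ee_rot: [0.924, 0.383, 0.0, 0.0]
ft_force: [-0.5, 0.8, -1.0]
grip_width: 1.003
grasp_force: 0.0
clock: 10.5
position: [0.5084, 0.0032, 0.2798]
ee_rot: [0.924, 0.383, 0.002, 0.001]
ft_force: [0.1, -0.8, -0.5]
grip_width: 1.002
grasp_force: 0.0
pad [9, 32, 27, 25, 528] [0.6004 0.1289 0.036 ]
pad [41, 67, 24, 28, 232] [0.5106 0.0431 0.036 ]
shaker_mid 0.77 [144. 272.] [0.319 0.327 0.078] [ 36.  80. 165.]
pot_mid 0.84 [132. 138.] [0.659 0.401 0.07 ] [ 55. 109.  43.]
pot_mid 0.65 [127. 192.] [0.516 0.395 0.07 ] [128. 103. 186.]
pot_mid 0.64 [166. 163.] [0.595 0.307 0.07 ] [140. 134. 137.]
tcp [0.5069 0.0026 0.2759] x axis [ 0.707  0.707 -0.001] z [-0.001 -0.    -1.   ] joints [ 0.99  0.3  -1.24  1.76  0.29  1.29 -1.1 ]
0.89 [270. 211.] [82. 79. 80.] at [0.506  0.0027] err 0.189 slide cm [-0.06 -0.07  0.  ]
```

The shaker stands at (0.506, 0.003) on its pad and the turntable has not turned. Next is the pot.

```bash
python3 -m jog '[{"grip":-1,"slide":[2,-1,0],"yaw":0},{"grip":-1,"slide":[3.8,-2.1,0],"yaw":0},{"grip":-1,"slide":[3.8,-2.1,0],"yaw":0},{"grip":-1,"slide":[3.8,-2.1,0],"yaw":0},{"grip":-1,"slide":[3.8,-2.1,0],"yaw":0},{"grip":-1,"slide":[3.8,-2.1,0],"yaw":0},{"grip":-1,"slide":[3.8,-2.1,0],"yaw":0},{"grip":-1,"slide":[2,-1.2,0],"yaw":0}]';python3 -m jog '[{"grip":-1,"slide":[0,0,1],"yaw":0},{"grip":-1,"slide":[0,0,3],"yaw":0},{"grip":-1,"slide":[0,0,2],"yaw":0},{"grip":-1,"slide":[0,0,0],"yaw":0},{"grip":-1,"slide":[0,0,0],"yaw":0}]'; python3 w.py pot_mid .03 .056
```

```text
clock: 11.55
position: [0.5911, 0.3008, 0.2746]
ee_rot: [0.923, 0.385, -0.001, -0.001]
ft_force: [-0.4, -0.5, 0.6]
grip_width: 0.998
grasp_force: 0.0
clock: 12.05
position: [0.592, 0.2963, 0.2161]
ee_rot: [0.924, 0.383, -0.001, 0.0]
ft_force: [1.1, 0.5, -0.1]
grip_width: 0.999
grasp_force: 0.0
tcp [0.592  0.2963 0.2161] x axis [ 0.707  0.707 -0.001] z [-0.001 -0.001 -1.   ] joints [ 0.15  0.7  -1.03  1.42  0.6   1.36 -1.69]
0.87 [261. 179.] [106. 100. 102.] at [0.6056 0.3195] err 0.077 slide cm [ 2.61 -0.68 -0.  ]
0.87 [ 84. 161.] [122.  97. 178.] at [0.5281 0.4049] err 0.077 slide cm [  3.17 -12.2    0.  ]
0.62 [235.  11.] [ 47. 104.  27.] at [0.6773 0.4137] err 0.016 slide cm [14.34 -2.27 -0.02]
```

View pics/w_last.png

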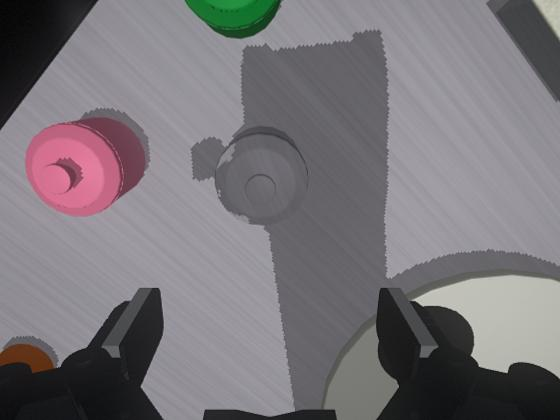

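The steel pot is at (261,180), pink at (75,170) and green at (235,10). The finger paths are clear by about 28 mm.

```bash
python3 -m jog '[{"grip":-1,"slide":[2.5,-0.6,0],"yaw":0},{"grip":-1,"slide":[0,0,2],"yaw":0},{"grip":-1,"slide":[0,0,3],"yaw":0},{"grip":-1,"slide":[0,0,3],"yaw":0},{"grip":-1,"slide":[0,0,3],"yaw":0},{"grip":-1,"slide":[0,0,1.1],"yaw":0},{"grip":-1,"slide":[0,0,0],"yaw":0},{"grip":-1,"slide":[0,0,0],"yaw":0}]'; python3 -m jog '[{"grip":1,"slide":[0,0,0],"yaw":0},{"grip":1,"slide":[0,0,0],"yaw":0},{"grip":1,"slide":[0,0,0],"yaw":0},{"grip":1,"slide":[0,0,0],"yaw":0},{"grip":1,"slide":[0,0,0],"yaw":0},{"grip":1,"slide":[0,0,0],"yaw":0}]' 40
```

```text
clock: 12.95
position: [0.6061, 0.3194, 0.0973]
ee_rot: [0.924, 0.383, 0.001, -0.0]
ft_force: [-0.5, 0.2, 0.3]
grip_width: 1.003
grasp_force: 0.0
clock: 13.55
position: [0.6061, 0.3192, 0.0972]
ee_rot: [0.924, 0.383, 0.001, 0.0]
ft_force: [-0.5, -0.4, 5.9]
grip_width: 0.679
grasp_force: 44.4
```

```bash
python3 -m jog '[{"grip":1,"slide":[0,0,-1],"yaw":0},{"grip":1,"slide":[0,0,-3],"yaw":0},{"grip":1,"slide":[0,0,-3.5],"yaw":0},{"grip":1,"slide":[0,0,-3.5],"yaw":0},{"grip":1,"slide":[0,0,-3],"yaw":0},{"grip":1,"slide":[0,0,-1],"yaw":0}]'; python3 -m jog '[{"grip":1,"slide":[-1.4,1.3,0],"yaw":0},{"grip":1,"slide":[-2.5,2.4,0],"yaw":0},{"grip":1,"slide":[-2.5,2.4,0],"yaw":0},{"grip":1,"slide":[-2.5,2.4,0],"yaw":0},{"grip":1,"slide":[-2.5,2.3,0],"yaw":0},{"grip":1,"slide":[-2.5,2.2,0],"yaw":0},{"grip":1,"slide":[0,0,0],"yaw":0},{"grip":1,"slide":[0,0,0],"yaw":0}]'; python3 w.py pot_mid .03 .056; python3 - <<'E'
from h import *
print(proj("wrist",[.6003,.1289,.036]))
E
```

```text
clock: 14.15
position: [0.6058, 0.3197, 0.2494]
ee_rot: [0.924, 0.383, 0.002, -0.0]
ft_force: [0.9, -0.2, -2.2]
grip_width: 0.68
grasp_force: 44.1
clock: 14.95
position: [0.599, 0.1274, 0.2446]
ee_rot: [0.924, 0.382, -0.001, 0.0]
ft_force: [0.7, 0.2, -2.6]
grip_width: 0.683
grasp_force: 44.0
tcp [0.599  0.1274 0.2446] x axis [ 0.708  0.706 -0.001] z [-0.001 -0.001 -1.   ] joints [ 0.5   0.58 -1.09  1.53  0.52  1.35 -1.42]
0.75 [269. 308.] [98. 94. 95.] at [0.5553 0.0959] err 0.743 slide cm [-5.32 -0.84  0.01]
[272.77910037 198.51204967]
```

View pics/w_last.png

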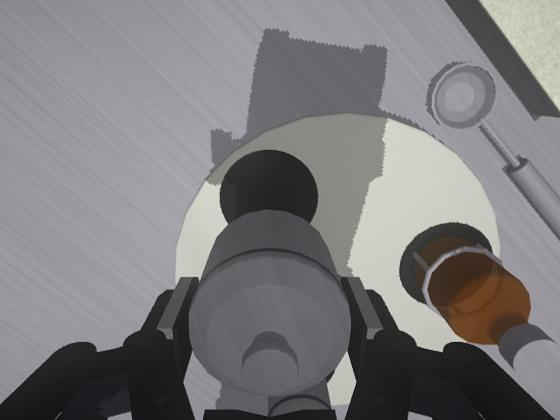

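The pot is held upright. The pad shows at about (269,197) against a predicted (273,198), so the pot is over it to within a couple of mm.

```bash
python3 -m jog '[{"grip":1,"slide":[0.1,-0.1,1.5],"yaw":0},{"grip":1,"slide":[0,0,2.5],"yaw":0},{"grip":1,"slide":[0,0,2.5],"yaw":0},{"grip":1,"slide":[0,0,2],"yaw":0},{"grip":1,"slide":[0,0,1],"yaw":0},{"grip":1,"slide":[0,0,0.5],"yaw":0},{"grip":1,"slide":[0,0,0],"yaw":0},{"grip":1,"slide":[0,0,0],"yaw":0}]'
```

```text
clock: 15.85
position: [0.5995, 0.1305, 0.1462]
ee_rot: [0.924, 0.383, 0.001, 0.0]
ft_force: [-0.8, -0.3, -2.1]
grip_width: 0.681
grasp_force: 43.9
```

```bash
python3 -m jog '[{"grip":1,"slide":[0,0,0.5],"yaw":0},{"grip":1,"slide":[0,0,0.4],"yaw":0},{"grip":1,"slide":[0,0,0.25],"yaw":0},{"grip":1,"slide":[0,0,0],"yaw":0},{"grip":1,"slide":[0,0,0],"yaw":0}]'
```

```text
clock: 16.35
position: [0.5992, 0.1301, 0.1339]
ee_rot: [0.924, 0.383, 0.0, 0.0]
ft_force: [-0.7, 0.7, -2.5]
grip_width: 0.683
grasp_force: 44.0
```

```bash
python3 -m jog '[{"grip":1,"slide":[0,0,0.1],"yaw":0},{"grip":1,"slide":[0,0,0.05],"yaw":0},{"grip":1,"slide":[0,0,0],"yaw":0},{"grip":1,"slide":[0,0,0],"yaw":0}]'
```

```text
clock: 16.75
position: [0.5996, 0.13, 0.1332]
ee_rot: [0.924, 0.383, 0.001, 0.0]
ft_force: [-1.0, -1.2, 6.2]
grip_width: 0.68
grasp_force: 44.8
```

It is touching, so I release and lift away.

```bash
python3 -m jog '[{"grip":-0.3,"slide":[0,0,0],"yaw":0},{"grip":-0.4,"slide":[0,0,0],"yaw":0},{"grip":-0.5,"slide":[0,0,0],"yaw":0},{"grip":-0.7,"slide":[0,0,0],"yaw":0},{"grip":-1,"slide":[0,0,0],"yaw":0},{"grip":-1,"slide":[0,0,0],"yaw":0},{"grip":-1,"slide":[0,0,0],"yaw":0},{"grip":-1,"slide":[0,0,0],"yaw":0}]'; python3 -m jog '[{"grip":-1,"slide":[0,0,-1],"yaw":0},{"grip":-1,"slide":[0,0,-3],"yaw":0},{"grip":-1,"slide":[0,0,-4],"yaw":0},{"grip":-1,"slide":[0,0,-4],"yaw":0},{"grip":-1,"slide":[0,0,-3],"yaw":0},{"grip":-1,"slide":[-1.5,-1.5,0],"yaw":0},{"grip":-1,"slide":[0,0,0],"yaw":0}]'; python3 w.py pot_mid .03 .092; python3 w.py shaker_mid .025 .111; python3 - <<'E'
from h import *
i=manip.camera("wrist"); j=manip.camera("scene"); cv2.imwrite("pics/end.png",np.hstack([cv2.resize(i,(400,300)),cv2.resize(j[150:330,200:440],(400,300))]))
for p in((.6003,.1289,.036),(.507,.0036,.036)): print(proj("wrist",p))
E
```

```text
clock: 17.55
position: [0.5991, 0.1301, 0.1324]
ee_rot: [0.924, 0.383, 0.0, 0.0]
ft_force: [0.4, 0.1, -0.3]
grip_width: 1.003
grasp_force: 0.0
clock: 18.25
position: [0.5766, 0.1311, 0.2842]
ee_rot: [0.923, 0.384, 0.001, 0.001]
ft_force: [0.1, 0.5, 0.1]
grip_width: 0.998
grasp_force: 0.0
tcp [0.5766 0.1311 0.2842] x axis [0.706 0.709 0.001] z [ 0.002 -0.001 -1.   ] joints [ 0.55  0.5  -1.14  1.54  0.46  1.39 -1.41]
0.95 [291. 182.] [96. 92. 93.] at [0.5988 0.1307] err 0.125 slide cm [1.54 1.6  0.  ]
0.86 [9. 9.] [58. 46. 83.] at [0.5252 0.4067] err 0.005 slide cm [ 1.59e+01 -2.31e+01 -2.00e-02]
tcp [0.5779 0.1298 0.2829] x axis [ 0.707  0.707 -0.   ] z [ 0.001 -0.001 -1.   ] joints [ 0.55  0.51 -1.13  1.54  0.46  1.39 -1.41]
0.93 [314. 358.] [79. 76. 77.] at [ 0.4894 -0.0196] err 0.257 slide cm [-1.683e+01  4.300e+00  1.000e-02]
[289.65564028 169.92696343]
[310.03415404 325.01774741]
```

View pics/end.png

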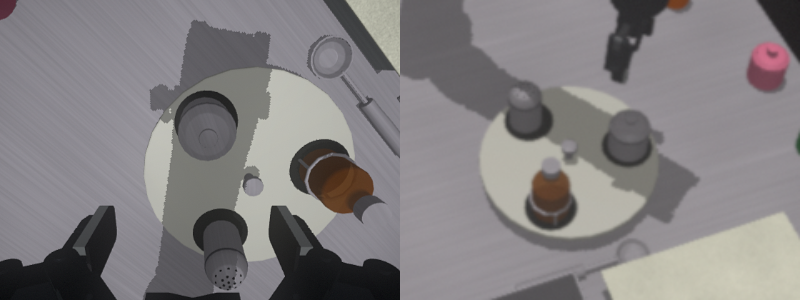

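Both stand upright in the middle of their pads: in the left panel the pot is at (206,128) and the shaker's base at (221,233). The disc has not turned and the gripper is clear of everything.

```bash
python3 -c "
from workcell import manip
print(manip.hand_in())"
```

```text
the job is handed in; nothing more can be done
None
```

The shaker and the pot each stand upright near the centre of an empty pad (last measured within about 3 mm). The turntable had not visibly turned, and the job is handed in; no verdict came back.

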